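# Pull out the inspection lamp and set its dimmer

## Robot

A 6-joint arm with a two-finger parallel gripper is mounted at the origin on the work surface. World frame = base frame: x ahead of the robot, y to its left, z up, the work surface at z = 0. Lengths are in m, angles in rad, forces in N, time in s.
With the tool pointing down it reaches from about 0.3 to 0.775 m from the base axis. Payload 14.6 kg.
Tool frame: the origin (TCP) lies midway between the tips of the shut fingers; the grasp point (between the pads) lies arm.hold_point_z behind it (arm.hold_point_z is the distance from the TCP to the grasp point, in m); y points along the fingers, z is the direction in which the jaws open and shut, and the axes are right-handed (so a half turn about y gives the same grasp; the last joint's range is limited). The gripper opens to 94 mm and grips with 3 to 60 N. Pads are 16 mm wide; open, the fingers measure 119 mm over their backs; the gripper's body (75 mm by 177 mm) begins 78 mm behind the grasp point.
Start: joints at [-1.341, 0.3, 1.521, -0, 1.321, -0.067], TCP at [0.161, -0.526, 0.205] pointing down, gripper open.
Joint ranges: [-3.03, 3.03], [-0.79, 2.21], [0.23, 2.52], [-1.04, 4.18], [0, 3.07], [-2.55, 2.55]. Speed limits (rad/s): [2.22, 2.22, 2.57, 3.14, 3.14, 3.14].

## Interface

Orientations are given as a rotation vector (axis times angle).
In Python, from bench import readout, cams, close_job, arm gives the robot as it stands.
- The arm moves only by the tool apply_moves, never from a script. Its arguments are lists of equal length, an entry for each row: "delta_pos": the shift along the world's x, y, z in m, a list of three; "angular": the turn, a rotation vector about the world's x, y, z in rad, a list of three; "gripper": the closure, from -1 (fully open) to 1 (shut). A call has 1 to 5 rows; each row shifts and turns the commanded pose from where the row before left it; what a row does not reach is not made up. A row lasts 1/8 s, in which the tool goes at most 62.5 mm and 10.7 degrees, less where a joint would pass 70% of its speed; a pose out of reach is approached as far as the arm can. A call with a gripper value outside its range is refused whole. The fingers move at their own pace and stop on an object; "squeeze" is the grip in N (left out, the last holds). Time passes only in rows, so rows that do not move let the fingers close. It gives the time, the measured TCP pose, the force and the opening at its end, in the units of the state.
- readout.get_obs(): the state, without advancing time (a new reading comes with each control period).
- cams.get_image(name): name is "scene" or "top"; returns (picture, depth): 420x560x3 uint8, red, green, blue; 420x560 float32, m along the optical axis (not along the pixel's ray), 0 where there is no reading.
- cams.calibration(name): a dict with "fovy" (degrees; the focal length in pixels is half the picture's height over the tangent of half this angle, whatever the lens; pixels are square), "cx", "cy" (the principal point, pixels), "rvec" (rotation vector, rad) and "tvec" (3), from world to camera coordinates, as OpenCV has them. Camera axes: x right, y down, z forward; pixel columns grow to the right and rows downward; lengths in m; the calibration is good to about 2 mm. A picture is of the moment at which its call begins. calibration takes no time and is no camera call.
- close_job(): hands the job in, once; it reports no verdict.
The state is a dict: "clock": time; "joint_pos": joint angles; "qvel": joint speeds; "joint_torque": joint torques, N m; "position": TCP position; "tool_rot": TCP orientation; "contact_force": force on the tool from outside, world axes, zero at the start; "wrist_torque": the same for the moment, N m; "gripper_width": finger opening in m.
Only numpy, scipy, OpenCV 4.12 (cv2) and the standard library are available. Lean on these libraries where they do the work, as an engineer would, in place of code of your own. Each camera call takes 0.05 s, during which the arm holds its last target.

## Task

Get the fruit inspection lamp ready: push or pull its telescoping boom (there is a yellow tab for it) out over the fruit tray until the red lock button clicks out, then roll the orange dimmer thumbwheel until its white mark clicks in at the green dot, and let go. Leave the blue dimmer and everything standing on the bench as it is.

Things in the scene. Friction and masses are not known exactly. Their poses are not given: they have to be found in the camera images.
- tab (a point): Centre of the yellow thumb tab on the lamp's telescoping boom: an upright plate 12 mm thick along x, 40 mm wide, rising 20 mm above this point and standing free 24 mm below it. x points outwards along the boom, the way it extends; z up. The round lamp head (120 mm across, its top 26 mm below this point) is centred 80 mm further out along x.
- lamp: White inspection lamp, fixed; origin on the table under its stand (base 170 x 150 mm, post behind). x is the boom's direction, outwards. A fixed outer tube, 38 mm wide, runs along x from -45 to +130 mm, its top 156 mm above the table, with the lock hole in its top at 97 to 113 mm. Nothing of it is higher. The tab stands at 165 mm + boom along x, 172 mm up.
- boom (a joint): How far the lamp's telescoping boom is out, in m: 0 fully in, about 0.100 where the lock button pops out, hard stop at 0.102. It starts 0 to 0.03 out. Slides with 2 to 6 N of friction; once locked it cannot go back.
- lock_button (a joint): The red spring lock button on the inner tube, in m: about 0.001 while held down inside the outer tube; it jumps by itself to about 0.014, standing 7 mm proud of the hole in the outer tube's top, when the boom is fully out.
- dimmer_axle (a point): Centre of the lamp dimmer's ORANGE ridged thumbwheel, 58 mm above the table, half out of the top of a fixed grey box of 100 x 130 x 60 mm (x, y, z) centred on it. Axle along this point's x, z up, so the top edge rolls along y. Wheel: 67 mm diameter over the ridges, 26 mm wide, 18 ridges 3.5 mm high, one of them white. A black scale disc of 26 mm radius on each side, out to x = 21.5 mm.
- dimmer_top (a point): Middle of the orange wheel's top edge, over the ridges, 91.5 mm above the table (same axes). The whole wheel is on springs and gives up to 7 mm downwards (about 2 N to start, 0.7 N more per mm), so a fingertip can press on it and roll it by friction; the knurling is grippy; 1 to 1.5 N along the edge takes it over a click.
- dimmer_wheel (a joint): Orange wheel's setting, rad: 0 to 2.79 in 8 clicks of 0.349 (20 degrees, 11.7 mm of rim); let go, it settles in the nearest click stop. It grows as the top edge moves towards -y of dimmer_axle. White mark: at 0, 80 degrees from straight up towards +y; at 1.396 straight up; green dot at 2.094, 40 degrees past the top towards -y. Starts 3 to 6 clicks short of the green dot.
- green_dot (a point): The green dot on the scale discs beside the orange wheel, at the rim: where the wheel's white mark must stand. On the box's roof a green bar on each side of the wheel shows the same place from above.
- blue_axle (a point): The other dimmer: the same grey box and wheel as dimmer_axle, but the wheel is BLUE. It belongs to another lamp and must stay as it is. The point is its wheel's centre.
- blue_mark (a point): The white mark on the blue wheel's rim.
- bottle_mid (a point): Loose white bottle, 58 mm diameter, 190 mm tall, standing close to the orange dimmer on one of its y sides. Point at its centre, half-way up.
- jar_mid (a point): Loose amber jar with blue cap, 64 mm diameter, 85 mm tall, standing close to the orange dimmer on the other y side. Point at its centre.
- tray_mid (a point): Loose green sample tray, 220 x 100 x 28 mm, under where the lamp head ends up, holding the three kiwifruit. Point at its centre, half-way up.
- refractometer_mid (a point): Loose hand refractometer, black and silver, 145 mm long, 42 mm high, lying on the table. Point at its centre, 20 mm up.
- cup_mid (a point): Loose white cup, 72 mm across, 95 mm tall. Point at its centre, half-way up.
- kiwi0_mid (a point): Loose brown kiwifruit, 62 mm long, 50 mm thick, lying in a compartment of the tray. Point at its centre.
- kiwi1_mid (a point): Loose brown kiwifruit, 62 mm long, 50 mm thick, lying in a compartment of the tray. Point at its centre.
- kiwi2_mid (a point): Loose brown kiwifruit, 62 mm long, 50 mm thick, lying in a compartment of the tray. Point at its centre.

How it is judged:
By the outcome, as a careful person would: the job done as asked, in the order asked, and still so for the second after the job is handed in, with the robot touching nothing.
It also fails if it takes over 48 s, if anything falls off the work surface, if the arm or the gripper's body presses on something with over 40 N, if the wrist force passes 120 N, or if a joint passes its speed limit or range.

## Working session

There is one attempt and no reset: what is moved stays moved. The work goes in short steps, Python scripts to look and compute and a tool call to move; the robot and the scene stay as the last step left them, time stands still between calls to the robot, and variables do not carry over. Pictures are saved under pics/ and viewed, and the job is handed in when it is done.

Besides the shell and the picture viewer there is one more tool, called after ">>>" by a JSON object that holds its "method" and its "body". apply_moves: Moves the arm, as the interface text tells. Its arguments: {"type":"object","properties":{"delta_pos":{"type":"array"},"angular":{"type":"array"},"gripper":{"type":"array"},"squeeze":{"type":"number"}},"required":["delta_pos","angular","gripper"]}

```bash
ls; mkdir -p pics
python3 - <<'E'
from bench import readout, cams, arm
import cv2, numpy as np
print(readout.get_obs()); print([a for a in dir(arm) if a[0]!='_'], arm.hold_point_z)
for n in ("scene","top"):
    im,d=cams.get_image(n); cv2.imwrite(f"pics/{n}0.png",im[:,:,::-1]); np.savez(f"{n}0.npz",im=im,d=d); print(n,cams.calibration(n))
E
```

```text
pics
{'clock': 0.0, 'joint_pos': array([-1.34064240e+00,  3.00459988e-01,  1.52156930e+00,  7.89092869e-06,
        1.32070422e+00, -6.66194517e-02]), 'qvel': array([ 0.00082547, -0.00018469,  0.00010643,  0.00059318, -0.0019032 ,
        0.00071316]), 'joint_torque': array([-7.77921869e-04, -5.31808770e+01, -3.52731442e+01,  7.08282413e-02,
        2.46154441e-02, -1.17549002e-04]), 'position': array([ 0.16076961, -0.52570739,  0.20489741]), 'tool_rot': array([-0.308308  ,  2.06306456, -2.06069276]), 'contact_force': array([ 0.43045728, -0.32347009,  0.66313427]), 'wrist_torque': array([ 0.0067521 , -0.02588155, -0.03203951]), 'gripper_width': 0.09408439213656113}
['IKError', 'hold_point_z'] 0.0188
scene {'fovy': 57.483279264995204, 'cx': 285.20273371455045, 'cy': 210.49202648742002, 'rvec': array([ 1.92574393,  1.11566083, -0.59086273]), 'tvec': array([-0.30802956, -0.14521615,  1.4609107 ])}
top {'fovy': 42.83979638800257, 'cx': 282.32920037911134, 'cy': 206.88961510427453, 'rvec': array([ 2.14545917, -2.15025041,  0.12252791]), 'tvec': array([0.03563681, 0.57916924, 1.59966147])}
```

View pics/scene0.png

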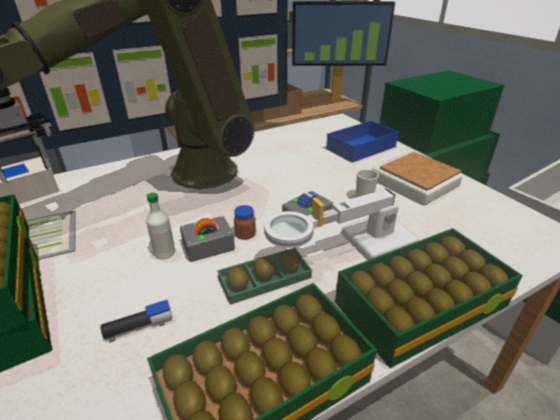

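View pics/top0.png

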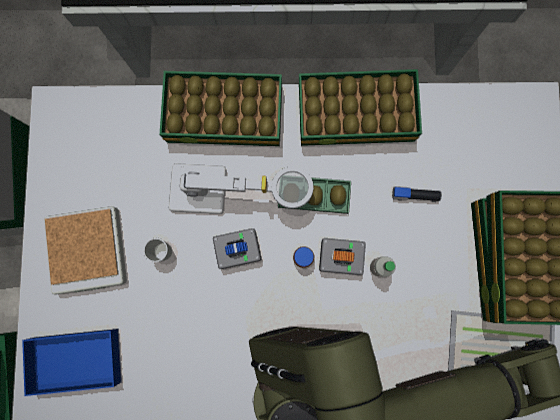

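The top view shows the lamp at about (200,187) with the yellow tab at (264,184) and the boom extending to image right. The orange dimmer is at (343,257), with the jar (304,257) and bottle (382,266) on either side of it. The blue dimmer is at (236,248). Next I'll measure these.

```bash
cat > h.py <<'E'
import numpy as np, cv2
from bench import readout, cams
def K(n):
    c=cams.calibration(n); f=210/np.tan(np.radians(c['fovy']/2))
    return f,c['cx'],c['cy'],cv2.Rodrigues(c['rvec'])[0],c['tvec']
def cloud(n,d):
    f,cx,cy,R,t=K(n); v,u=np.mgrid[:420,:560]
    P=np.stack([(u-cx)/f*d,(v-cy)/f*d,d],-1)
    return (P-t)@R
def proj(n,p):
    f,cx,cy,R,t=K(n); q=np.asarray(p)@R.T+t
    return q[...,:2]/q[...,2:]*f+[cx,cy]
E
python3 - <<'E'
from h import *
def med(n,name,box,rng,zmin=0.0):
    z=np.load(n+"0.npz"); im,d=z['im'],z['d']; P=cloud(n,d)
    hsv=cv2.cvtColor(im,cv2.COLOR_RGB2HSV)
    m=np.zeros(d.shape,bool); x0,y0,x1,y1=box; m[y0:y1,x0:x1]=1
    lo,hi=rng; m&=cv2.inRange(hsv,np.array(lo),np.array(hi))>0; m&=(d>0)
    m&=P[...,2]>zmin
    Q=P[m]; vv,uu=np.nonzero(m)
    print(n,name,len(Q),'med',np.round(np.median(Q,0),4),'min',np.round(Q.min(0),3),'max',np.round(Q.max(0),3),'px',uu.mean().round(1),vv.mean().round(1))
    return Q
med('top','tab',(255,170,275,195),((15,120,80),(35,255,255)))
med('scene','tab',(308,195,330,228),((15,120,80),(35,255,255)))
med('top','wheel',(325,240,365,275),((3,130,80),(18,255,255)),.05)
med('scene','wheel',(185,210,230,245),((3,130,80),(18,255,255)),.03)
med('top','green',(325,240,365,275),((45,120,80),(80,255,255)),.03)
med('scene','green',(185,210,230,245),((45,120,80),(80,255,255)),.03)
med('top','cap',(290,240,320,275),((100,100,60),(130,255,255)),.06)
med('top','bcap',(372,255,398,278),((40,80,60),(85,255,255)),.1)
med('top','head',(270,165,315,210),((0,0,150),(180,60,255)),.1)
# grey box top
z=np.load("top0.npz"); im,d=z['im'],z['d']; P=cloud('top',d)
for nm,b in (('box',(315,232,370,282)),('lamp',(165,160,275,218))):
    x0,y0,x1,y1=b; S=P[y0:y1,x0:x1]
    for lo,hi in ((.052,.07),(.145,.165),(.015,.05)):
        m=(S[...,2]>lo)&(S[...,2]<hi); v,u=np.nonzero(m)
        if m.sum()>10:
            r=cv2.minAreaRect(S[m][:,:2].astype(np.float32)); print(nm,lo,m.sum(),r,np.round(np.median(S[m],0),4))
s=cv2.resize(im[150:290,170:410],None,fx=3.3,fy=3.3,interpolation=cv2.INTER_CUBIC); cv2.imwrite("pics/topc0.png",s[:,:,::-1])
im=np.load("scene0.npz")['im']; s=cv2.resize(im[170:290,140:420],None,fx=2.8,fy=2.8,interpolation=cv2.INTER_CUBIC); cv2.imwrite("pics/scenec0.png",s[:,:,::-1])
E
```

```text
top tab 54 med [0.6275 0.0843 0.1913] min [0.61  0.08  0.138] max [0.646 0.089 0.2  ] px 263.5 182.8
scene tab 208 med [0.6392 0.0804 0.175 ] min [0.613 0.077 0.131] max [0.651 0.09  0.195] px 317.9 209.5
top wheel 191 med [ 0.4275 -0.1444  0.0847] min [ 0.413 -0.176  0.051] max [ 0.443 -0.115  0.097] px 343.3 255.7
scene wheel 179 med [ 0.436  -0.1509  0.0854] min [ 0.396 -0.177  0.061] max [ 0.448 -0.111  0.094] px 203.7 224.3
top green 33 med [ 0.4549 -0.1659  0.0632] min [ 0.387 -0.174  0.055] max [ 0.467 -0.159  0.071] px 349.8 256.2
scene green 26 med [ 0.4566 -0.1666  0.0647] min [ 0.388 -0.174  0.062] max [ 0.468 -0.158  0.079] px 200.5 234.1
top cap 286 med [ 0.4276 -0.0295  0.0851] min [ 0.399 -0.056  0.061] max [ 0.454 -0.003  0.098] px 303.6 256.3
top bcap 75 med [ 0.3962 -0.26    0.1899] min [ 0.385 -0.284  0.128] max [ 0.41  -0.248  0.197] px 389.6 265.7
top head 739 med [0.6327 0.008  0.1446] min [ 0.567 -0.053  0.128] max [0.684 0.068 0.156] px 290.9 184.9
box 0.052 1178 ((0.4295734763145447, -0.14490967988967896), (0.12941977381706238, 0.09956419467926025), 84.55252075195312) [ 0.4284 -0.1432  0.0602]
box 0.015 29 ((0.42945045232772827, -0.13746723532676697), (0.11589326709508896, 0.09878257662057877), 85.13539123535156) [ 0.4203 -0.0824  0.0278]
lamp 0.052 14 ((0.6189607381820679, 0.29511892795562744), (0.010576685890555382, 0.06133297085762024), 8.415200233459473) [0.6183 0.2769 0.0606]
lamp 0.145 968 ((0.6296600699424744, 0.1848485916852951), (0.25864508748054504, 0.057866040617227554), 88.16340637207031) [0.6363 0.2131 0.155 ]
lamp 0.015 1728 ((0.6426156163215637, 0.29989486932754517), (0.17131081223487854, 0.1505621373653412), 86.97232055664062) [0.616  0.3043 0.0275]
```

View pics/topc0.png

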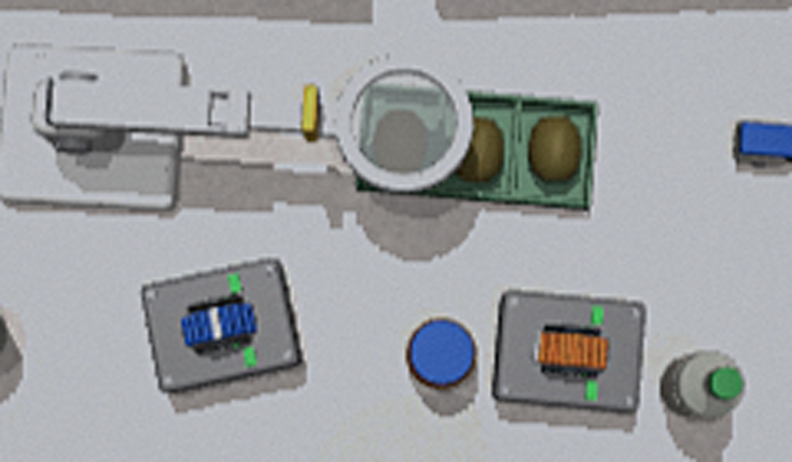

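View pics/scenec0.png

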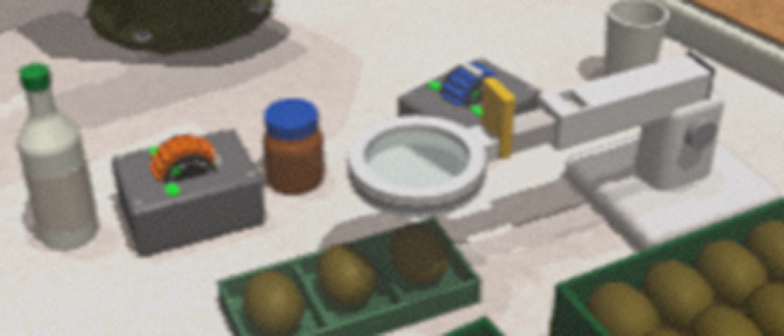

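The crops confirm the layout. The green bars sit at y≈-0.167, so the dimmer's -y is roughly world -y. The white mark is hidden, low on the +y side. I'll refine the angles and check which way the tool is turned.

Run:
```python
from h import *
from scipy.spatial.transform import Rotation as R
o=readout.get_obs(); print(R.from_rotvec(o['tool_rot']).as_matrix().round(3))
z=np.load("top0.npz"); im,d=z['im'],z['d']; P=cloud('top',d)
hsv=cv2.cvtColor(im,cv2.COLOR_RGB2HSV)
g=cv2.inRange(hsv,np.array((45,120,80)),np.array((80,255,255)))>0
for b in ((340,240,360,256),(340,256,360,275)):
    m=np.zeros_like(g); m[b[1]:b[3],b[0]:b[2]]=1; m&=g
    print('green',np.median(P[m],0).round(4))
S=P.reshape(-1,3)
# tube top pts by y slice
for y0 in np.arange(.06,.36,.02):
    m=(S[:,1]>y0)&(S[:,1]<y0+.02)&(S[:,2]>.146)&(S[:,2]<.21)&(S[:,0]>.5)&(S[:,0]<.75)
    q=S[m]
    if len(q)>5: print(round(y0,2),len(q),'x',q[:,0].min().round(4),q[:,0].max().round(4),'z',np.median(q[:,2]).round(4),q[:,1].max().round(4))
m=(S[:,2]>.13)&(S[:,2]<.15)&(S[:,0]>.55)&(S[:,0]<.7)&(abs(S[:,1])<.075)
q=S[m]; print('head',cv2.minEnclosingCircle(q[:,:2].astype(np.float32)))
# cylinders
for nm,x,y,zl in (('jar',.43,-.03,.03),('bottle',.4,-.26,.03)):
    m=(np.hypot(S[:,0]-x,S[:,1]-y)<.06)&(S[:,2]>zl)&(S[:,2]<.25); m&=(abs(S[:,1]+.145)>.072)
    q=S[m]; print(nm,cv2.minEnclosingCircle(q[:,:2].astype(np.float32)),q[:,2].max(),q.min(0),q.max(0))
```

```text
[[-0.956 -0.     0.292]
 [-0.292  0.001 -0.956]
 [-0.    -1.    -0.001]]
green [ 0.4606 -0.1698  0.0622]
green [ 0.3929 -0.1631  0.0648]
0.06 43 x 0.6136 0.6443 z 0.1491 0.0793
0.08 77 x 0.6095 0.6493 z 0.1904 0.0996
0.1 30 x 0.62 0.6433 z 0.1473 0.1198
0.12 40 x 0.6197 0.6506 z 0.1488 0.14
0.14 87 x 0.6144 0.6542 z 0.1562 0.1599
0.16 74 x 0.6146 0.6544 z 0.1531 0.1799
0.18 93 x 0.6169 0.6544 z 0.1567 0.1999
0.2 95 x 0.6179 0.657 z 0.1563 0.2199
0.22 93 x 0.6188 0.6574 z 0.1566 0.24
0.24 91 x 0.6204 0.6566 z 0.1568 0.2597
0.26 97 x 0.6216 0.6602 z 0.1553 0.2799
0.28 96 x 0.6227 0.6597 z 0.1556 0.2998
0.3 65 x 0.6244 0.6627 z 0.157 0.3143
head ((0.6273317933082581, 0.009511161595582962), 0.06573259085416794)
jar ((0.42826390266418457, -0.028696293011307716), 0.0319221206009388) 0.09837660008293585 [ 0.39647624 -0.06041688  0.03446888] [0.45893919 0.00239709 0.0983766 ]
bottle ((0.39829155802726746, -0.26011696457862854), 0.02977593243122101) 0.19678092501888333 [ 0.36920967 -0.28909053  0.03037564] [ 0.42638504 -0.23044136  0.19678093]
```

Measured: the tab is at about (0.630, 0.082) and the boom runs along (-0.058, -0.998), so it needs about 80 mm more. The wheel centre is at (0.4296, -0.1449) with its axle along (0.995, -0.098). I'll bring shut fingers in behind the tab, passing high.

>>> {"method": "apply_moves", "body": {"delta_pos": [[0, 0, 0.05], [0.033, 0.045, 0], [0.033, 0.045, 0], [0.033, 0.045, 0], [0.033, 0.045, 0]], "angular": [[0, 0, 0], [0, 0, 0.1], [0, 0, 0.1], [0, 0, 0.1], [0, 0, 0.1]], "gripper": [1, 1, 1, 1, 1]}}

```text
clock: 0.72
position: [0.2935, -0.3443, 0.2553]
tool_rot: [-0.663, 1.816, -1.816]
contact_force: [0.7, -1.2, -0.1]
gripper_width: 0.0475
```

>>> {"method": "apply_moves", "body": {"delta_pos": [[0.033, 0.045, 0], [0.033, 0.045, 0], [0.033, 0.045, 0], [0.033, 0.045, 0], [0.033, 0.045, 0]], "angular": [[0, 0, 0.1], [0, 0, 0.1], [0, 0, 0.1], [0, 0, 0.1], [0, 0, 0.1]], "gripper": [1, 1, 1, 1, 1]}}

```text
clock: 1.35
position: [0.4586, -0.1192, 0.2554]
tool_rot: [-1.011, 1.477, -1.477]
contact_force: [0.9, -0.2, 0.2]
gripper_width: 0.0008
```

>>> {"method": "apply_moves", "body": {"delta_pos": [[0.033, 0.045, 0], [0.033, 0.045, 0], [0.033, 0.045, 0], [0.033, 0.045, 0], [0.009, 0.01, 0]], "angular": [[0, 0, 0.1], [0, 0, 0.1], [0, 0, 0.087], [0, 0, 0], [0, 0, 0]], "gripper": [1, 1, 1, 1, 1]}}

```text
clock: 1.98
position: [0.5995, 0.0715, 0.2543]
tool_rot: [-1.169, 1.272, -1.27]
contact_force: [-0.2, -0.5, 0.1]
gripper_width: 0.0005
```

Run:
```python
from h import *
from scipy.spatial.transform import Rotation as R
o=readout.get_obs(); print(o['clock'],o['position'],o['joint_pos'].round(2),o['gripper_width'],o['contact_force']);print(R.from_rotvec(o['tool_rot']).as_matrix().round(3))
im,d=cams.get_image('scene'); cv2.imwrite("pics/scene1.png",im[100:300,140:420,::-1].repeat(2,0).repeat(2,1))
```

```text
1.975 [0.59954315 0.07147959 0.2542797 ] [0.06 0.39 1.28 0.   1.47 0.14] 0.0005310568850957469 [-0.15725543 -0.49907094  0.0990725 ]
[[-0.084 -0.002  0.996]
 [-0.996  0.    -0.084]
 [ 0.    -1.    -0.002]]
```

View pics/scene1.png

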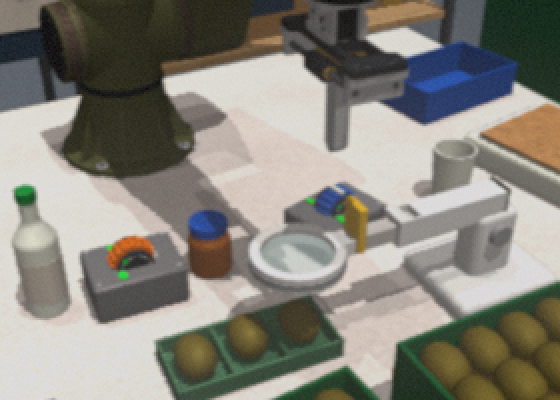

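The gripper is shut above the boom and clear of everything. Next I'll move in behind the tab and go down between the tab and the tube end.

>>> {"method": "apply_moves", "body": {"delta_pos": [[0.032, 0.043, 0], [0, 0, -0.03], [0, 0, -0.03], [0, 0, -0.026], [0, 0, 0]], "angular": [[0, 0, 0], [0, 0, 0], [0, 0, 0], [0, 0, 0], [0, 0, 0]], "gripper": [1, 1, 1, 1, 1]}}

```text
clock: 2.65
position: [0.6298, 0.1107, 0.1679]
tool_rot: [-1.169, 1.276, -1.273]
contact_force: [0.3, 0.0, 1.2]
gripper_width: 0.0006
```

Run:
```python
from h import *
o=readout.get_obs(); print(o['clock'],o['position'],o['contact_force'])
im,d=cams.get_image('scene'); cv2.imwrite("pics/scene2.png",cv2.resize(im[130:270,240:420,::-1],None,fx=4,fy=4))
```

```text
2.65 [0.62979699 0.11071089 0.1679382 ] [0.34025697 0.03867096 1.23832467]
```

View pics/scene2.png

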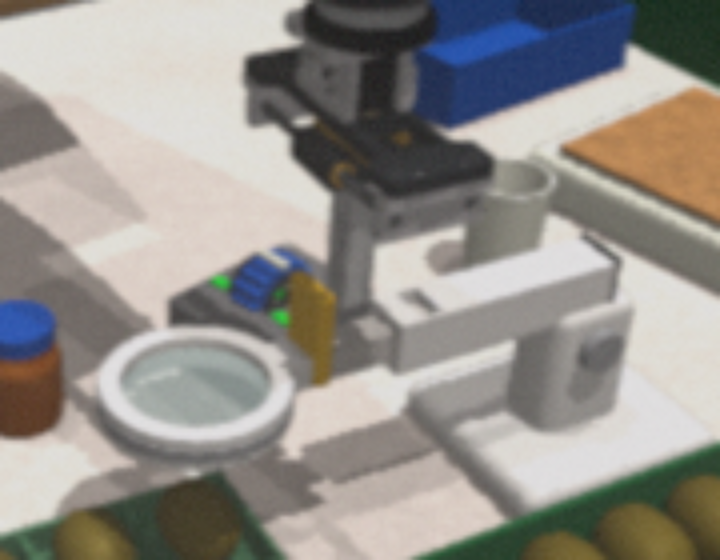

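The fingers are between the tab at (315,330) and the tube end at (385,340), just above the inner tube. I'll push the tab outward along the boom.

>>> {"method": "apply_moves", "body": {"delta_pos": [[-0.0008, -0.014, 0], [-0.0008, -0.014, 0], [-0.0008, -0.014, 0], [-0.0008, -0.014, 0], [-0.0008, -0.014, 0]], "angular": [[0, 0, 0], [0, 0, 0], [0, 0, 0], [0, 0, 0], [0, 0, 0]], "gripper": [1, 1, 1, 1, 1]}}

```text
clock: 3.32
position: [0.627, 0.041, 0.1698]
tool_rot: [-1.166, 1.273, -1.273]
contact_force: [0.3, 4.9, 3.9]
gripper_width: 0.0006
```

>>> {"method": "apply_moves", "body": {"delta_pos": [[-0.0004, -0.006, 0], [-0.0003, -0.005, 0], [0, 0, 0]], "angular": [[0, 0, 0], [0, 0, 0], [0, 0, 0]], "gripper": [1, 1, 1]}}

```text
clock: 3.7
position: [0.6259, 0.0305, 0.169]
tool_rot: [-1.168, 1.274, -1.273]
contact_force: [-0.9, 0.0, -0.6]
gripper_width: 0.0005
```

Run:
```python
from h import *
o=readout.get_obs(); print(o['clock'],o['position'],o['contact_force'])
im,d=cams.get_image('scene'); cv2.imwrite("pics/scene3.png",cv2.resize(im[130:270,240:420,::-1],None,fx=4,fy=4))
```

```text
3.7 [0.62592572 0.030531   0.1690468 ] [-0.85000383  0.04730811 -0.60877698]
```

View pics/scene3.png

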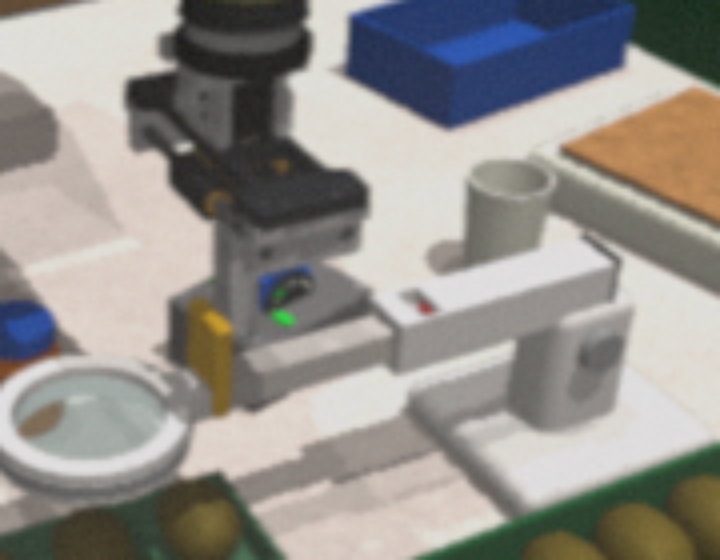

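The red button has come into view in the lock hole at (427,308) but is still down. It needs about 8–10 mm more, so I'll go in small steps.

>>> {"method": "apply_moves", "body": {"delta_pos": [[-0.0003, -0.005, 0], [-0.0002, -0.003, 0], [0, 0, 0]], "angular": [[0, 0, 0], [0, 0, 0], [0, 0, 0]], "gripper": [1, 1, 1]}}

```text
clock: 4.12
position: [0.6255, 0.0227, 0.1692]
tool_rot: [-1.167, 1.273, -1.273]
contact_force: [-1.1, -0.1, -1.0]
gripper_width: 0.0004
```

Run:
```python
from h import *
o=readout.get_obs(); print(o['clock'],o['position'],o['contact_force'])
im,d=cams.get_image('scene'); cv2.imwrite("pics/scene4.png",cv2.resize(im[130:270,240:420,::-1],None,fx=4,fy=4))
```

```text
4.125 [0.62552417 0.0226602  0.16921599] [-1.05893705 -0.05991283 -1.04180999]
```

View pics/scene4.png

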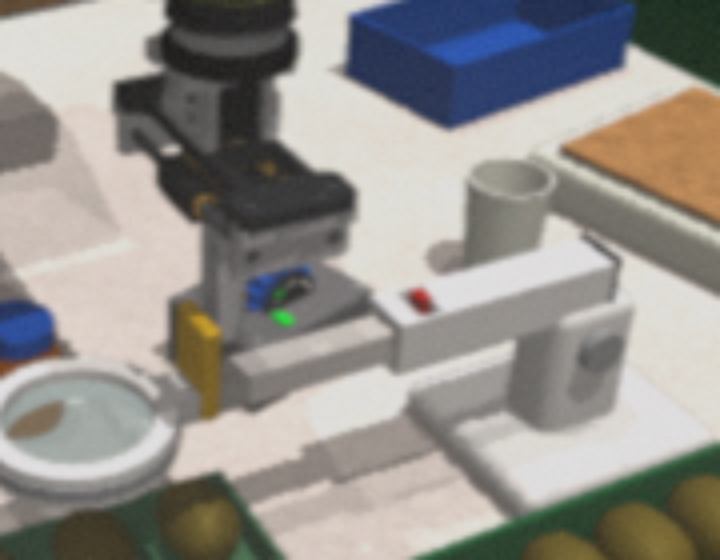

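```bash
cat > red.py <<'E'
from h import *
for n in ('scene','top'):
    im,d=cams.get_image(n); P=cloud(n,d)
    hsv=cv2.cvtColor(im,cv2.COLOR_RGB2HSV)
    m=((hsv[...,0]<8)|(hsv[...,0]>172))&(hsv[...,1]>120)&(hsv[...,2]>60)&(d>0)
    m&=(abs(P[...,1]-.16)<.04)&(abs(P[...,0]-.635)<.04)
    print(n,m.sum(),P[m].mean(0) if m.any() else '',np.sort(P[m][:,2])[-8:].round(4))
E
python3 red.py
```

```text
scene 14 [0.6383528  0.16367681 0.16147   ] [0.1613 0.1621 0.1623 0.164  0.1643 0.1645 0.1649 0.1656]
top 14 [0.63247881 0.16684812 0.16207453] [0.162  0.1626 0.163  0.1646 0.1662 0.167  0.1674 0.1711]
```

Both cameras put the button top at z≈0.163, 7 mm above the tube top, so the boom is locked. I'll back off, rise and go over to the orange wheel.

>>> {"method": "apply_moves", "body": {"delta_pos": [[0.001, 0.015, 0], [0, 0, 0.06], [-0.04, -0.038, 0], [-0.04, -0.038, 0], [-0.04, -0.038, 0]], "angular": [[0, 0, 0], [0, 0, 0], [0, 0, 0], [0, 0, 0], [0, 0, 0]], "gripper": [1, 1, 1, 1, 1]}}

```text
clock: 4.9
position: [0.5055, -0.0761, 0.2296]
tool_rot: [-1.167, 1.272, -1.273]
contact_force: [-0.0, -1.6, 0.7]
gripper_width: 0.0004
```

>>> {"method": "apply_moves", "body": {"delta_pos": [[-0.04, -0.038, 0], [-0.036, -0.021, -0.03], [0, 0, -0.05], [0, 0, -0.03], [0, 0, 0]], "angular": [[0, 0, 0], [0, 0, 0], [0, 0, 0], [0, 0, 0], [0, 0, 0]], "gripper": [1, 1, 1, 1, 1]}}

```text
clock: 5.52
position: [0.43, -0.1342, 0.1183]
tool_rot: [-1.168, 1.276, -1.271]
contact_force: [-0.3, 0.5, -0.1]
gripper_width: 0.0004
```

```bash
python3 - <<'E'
from h import *
o=readout.get_obs(); print(o['clock'],o['position'],o['contact_force'])
im,d=cams.get_image('scene'); cv2.imwrite("pics/scene5.png",cv2.resize(im[130:290,130:350,::-1],None,fx=3.5,fy=3.5))
E
python3 red.py
```

```text
5.525 [ 0.43004016 -0.13417904  0.11831405] [-0.28208473  0.47985259 -0.0875559 ]
scene 14 [0.63789749 0.16406648 0.16108944] [0.1606 0.1609 0.1619 0.1626 0.1635 0.164  0.1647 0.1648]
top 14 [0.63259975 0.16692172 0.16136412] [0.161  0.1618 0.1631 0.1636 0.1669 0.1669 0.1681 0.1682]
```

View pics/scene5.png

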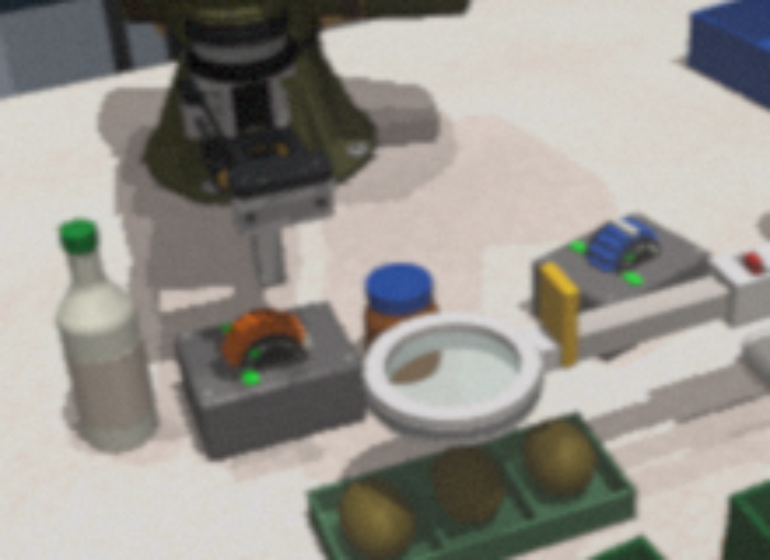

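The button stays out after release. The fingertip is now about 27 mm above the wheel. First stroke: press about 4 mm, then roll 14 mm towards -y.

>>> {"method": "apply_moves", "body": {"delta_pos": [[0, -0.004, -0.02], [0, 0, -0.011], [-0.0007, -0.007, 0], [-0.0007, -0.007, 0], [0, 0, 0]], "angular": [[0, 0, 0], [0, 0, 0], [0, 0, 0], [0, 0, 0], [0, 0, 0]], "gripper": [1, 1, 1, 1, 1]}}

```text
clock: 6.3
position: [0.4296, -0.1537, 0.0891]
tool_rot: [-1.166, 1.272, -1.275]
contact_force: [1.0, -0.8, 3.4]
gripper_width: 0.0004
```

>>> {"method": "apply_moves", "body": {"delta_pos": [[0, 0, 0.03], [0.0014, 0.014, 0.03], [0, 0, 0]], "angular": [[0, 0, 0], [0, 0, 0], [0, 0, 0]], "gripper": [1, 1, 1]}}

```text
clock: 6.68
position: [0.4313, -0.1388, 0.1501]
tool_rot: [-1.166, 1.27, -1.275]
contact_force: [-0.2, -0.3, -0.3]
gripper_width: 0.0004
```

```bash
cat > look.py <<'E'
from h import *
import sys
k=sys.argv[1]
o=readout.get_obs(); print(o['clock'],o['position'],o['contact_force'])
im,d=cams.get_image('scene'); a=cv2.resize(im[195:265,165:245,::-1],None,fx=6,fy=6,interpolation=cv2.INTER_CUBIC)
im,d=cams.get_image('top'); b=cv2.resize(im[232:282,310:370,::-1],None,fx=6,fy=6,interpolation=cv2.INTER_CUBIC)
h=max(a.shape[0],b.shape[0]); 
pad=lambda x:cv2.copyMakeBorder(x,0,h-x.shape[0],0,0,cv2.BORDER_CONSTANT)
o=np.hstack([pad(a),pad(b)]); s=min(1,800/o.shape[1]); cv2.imwrite(f"pics/w{k}.png",cv2.resize(o,None,fx=s,fy=s))
E
python3 look.py 1
```

```text
6.675 [ 0.43134945 -0.13880948  0.15014013] [-0.18481063 -0.300755   -0.34231288]
```

View pics/w1.png

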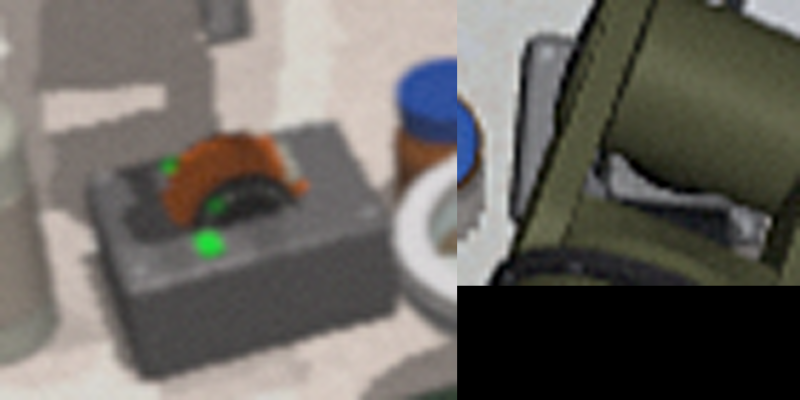

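The white mark has appeared on the +y side of the wheel at about (288,160) in the crop. I'll project the possible click positions into the image to see which one it is.

```bash
cat > mark.py <<'E'
from h import *
c=np.array([.4296,-.1449,.058]); xd=np.array([.9952,-.098,0]); yd=np.array([.098,.9952,0])
im,d=cams.get_image('scene'); 
hsv=cv2.cvtColor(im,cv2.COLOR_RGB2HSV)
a=im[195:265,165:245,::-1].copy(); a=cv2.resize(a,None,fx=8,fy=8,interpolation=cv2.INTER_CUBIC)
for k in range(9):
    th=np.radians(80-20*k)   # towards +y
    p=c+32.5e-3*(np.sin(th)*yd+np.cos(th)*np.array([0,0,1]))+xd*np.array([[-.013],[.013]])
    q=proj('scene',p); v=((q-[165,195]+.5)*8).astype(int)
    s=[im[int(round(y)),int(round(x))].tolist() for x,y in [q[0]*f+q[1]*(1-f) for f in (.2,.4,.6,.8)]]
    print(k,np.round(q.mean(0),1),s)
    cv2.line(a,v[0].tolist(),v[1].tolist(),(255,0,255),1); cv2.putText(a,str(k),v[0].tolist(),0,.5,(255,0,0),1)
import sys; cv2.imwrite(f"pics/m{sys.argv[1]}.png",a)
E
python3 mark.py 1
```

```text
0 [217. 226.] [[130, 92, 81], [157, 89, 54], [129, 125, 116], [144, 139, 129]]
1 [215.3 223.2] [[144, 138, 127], [144, 139, 129], [156, 147, 133], [143, 138, 127]]
2 [212.4 221.3] [[156, 86, 50], [163, 103, 72], [156, 87, 50], [162, 99, 67]]
3 [208.7 220.5] [[106, 56, 29], [103, 53, 29], [101, 53, 31], [104, 63, 40]]
4 [204.6 220.9] [[108, 59, 28], [106, 58, 32], [111, 55, 23], [109, 58, 32]]
5 [200.7 222.4] [[114, 61, 27], [116, 63, 36], [117, 61, 29], [130, 65, 27]]
6 [197.4 225. ] [[113, 63, 32], [118, 64, 32], [115, 62, 34], [127, 67, 28]]
7 [195.1 228.2] [[113, 60, 33], [111, 58, 22], [113, 59, 35], [105, 76, 70]]
8 [194.2 231.7] [[96, 59, 45], [87, 62, 53], [98, 62, 42], [109, 61, 36]]
```

View pics/m1.png

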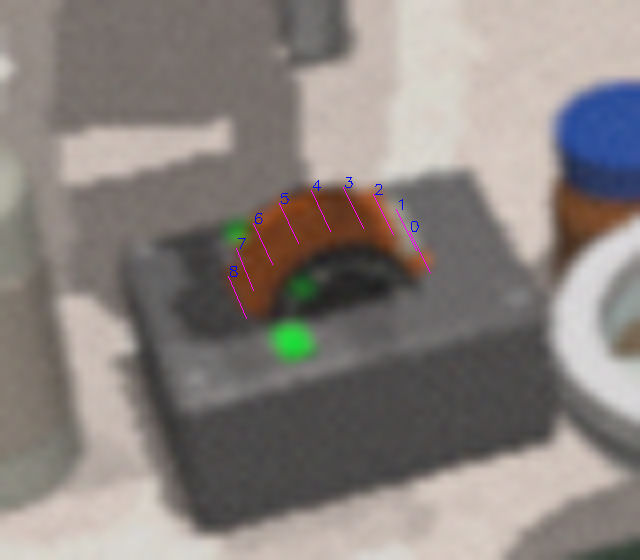

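The mark is at click 1, so it started at 0 and one stroke moves one click. It needs five more clicks to reach 6. I'll do two more strokes and check.

>>> {"method": "apply_moves", "body": {"delta_pos": [[-0.001, 0, -0.034], [0, 0, -0.028], [-0.0007, -0.007, 0], [-0.0007, -0.007, 0], [0, 0, 0]], "angular": [[0, 0, 0], [0, 0, 0], [0, 0, 0], [0, 0, 0], [0, 0, 0]], "gripper": [1, 1, 1, 1, 1]}}

```text
clock: 7.45
position: [0.4279, -0.1535, 0.0859]
tool_rot: [-1.167, 1.274, -1.273]
contact_force: [-0.7, 0.0, 5.3]
gripper_width: 0.0003
```

>>> {"method": "apply_moves", "body": {"delta_pos": [[0, 0, 0.02], [0.0014, 0.014, 0.01], [0, 0, 0]], "angular": [[0, 0, 0], [0, 0, 0], [0, 0, 0]], "gripper": [1, 1, 1]}}

```text
clock: 7.82
position: [0.4297, -0.1381, 0.1163]
tool_rot: [-1.167, 1.272, -1.272]
contact_force: [0.9, 0.2, -0.4]
gripper_width: 0.0007
```

>>> {"method": "apply_moves", "body": {"delta_pos": [[0, 0, -0.03], [-0.0007, -0.007, 0], [-0.0007, -0.007, 0], [0, 0, 0], [0, 0, 0.02]], "angular": [[0, 0, 0], [0, 0, 0], [0, 0, 0], [0, 0, 0], [0, 0, 0]], "gripper": [1, 1, 1, 1, 1]}}

```text
clock: 8.45
position: [0.4273, -0.1526, 0.1051]
tool_rot: [-1.168, 1.276, -1.27]
contact_force: [0.3, -0.7, 0.5]
gripper_width: 0.0003
```

>>> {"method": "apply_moves", "body": {"delta_pos": [[0.0014, 0.014, 0.02], [0, 0, 0]], "angular": [[0, 0, 0], [0, 0, 0]], "gripper": [1, 1]}}

```text
clock: 8.7
position: [0.4299, -0.1386, 0.1266]
tool_rot: [-1.167, 1.271, -1.273]
contact_force: [-0.1, -0.1, -0.1]
gripper_width: 0.0002
```

```bash
python3 mark.py 2
```

```text
0 [217. 226.] [[129, 93, 81], [164, 88, 45], [154, 95, 67], [158, 87, 54]]
1 [215.3 223.2] [[166, 89, 42], [158, 87, 54], [160, 86, 43], [147, 83, 53]]
2 [212.4 221.3] [[124, 63, 27], [134, 70, 30], [136, 73, 41], [152, 79, 36]]
3 [208.7 220.5] [[105, 103, 95], [102, 98, 89], [101, 96, 86], [98, 98, 89]]
4 [204.6 220.9] [[107, 61, 37], [101, 54, 26], [126, 66, 31], [104, 50, 26]]
5 [200.7 222.4] [[113, 59, 27], [112, 58, 26], [133, 67, 26], [167, 82, 27]]
6 [197.4 225. ] [[111, 59, 31], [117, 62, 33], [140, 69, 25], [167, 85, 31]]
7 [195.1 228.2] [[111, 58, 28], [113, 59, 31], [109, 61, 33], [105, 74, 67]]
8 [194.2 231.7] [[98, 62, 46], [89, 64, 55], [99, 60, 43], [111, 61, 39]]
```

View pics/m2.png

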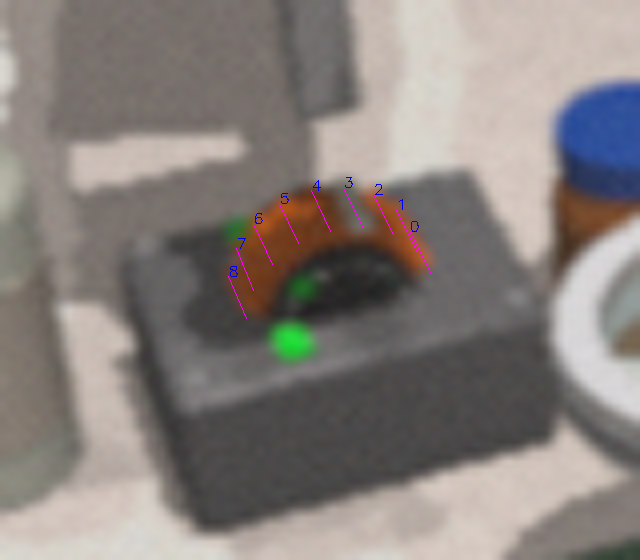

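The mark is at click 3. Two more strokes.

>>> {"method": "apply_moves", "body": {"delta_pos": [[0, 0, -0.02], [0, 0, -0.019], [-0.0007, -0.007, 0], [-0.0007, -0.007, 0], [0, 0, 0]], "angular": [[0, 0, 0], [0, 0, 0], [0, 0, 0], [0, 0, 0], [0, 0, 0]], "gripper": [1, 1, 1, 1, 1]}}

```text
clock: 9.38
position: [0.4278, -0.1536, 0.0867]
tool_rot: [-1.167, 1.274, -1.273]
contact_force: [-0.3, -0.5, 5.7]
gripper_width: 0.0006
```

>>> {"method": "apply_moves", "body": {"delta_pos": [[0, 0, 0.02], [0.0014, 0.014, 0.01], [0, 0, 0]], "angular": [[0, 0, 0], [0, 0, 0], [0, 0, 0]], "gripper": [1, 1, 1]}}

```text
clock: 9.75
position: [0.4297, -0.1382, 0.1173]
tool_rot: [-1.167, 1.272, -1.272]
contact_force: [0.8, 0.5, -0.6]
gripper_width: 0.0006
```

>>> {"method": "apply_moves", "body": {"delta_pos": [[0, 0, -0.03], [-0.0007, -0.007, 0], [-0.0007, -0.007, 0], [0, 0, 0], [0, 0, 0.02]], "angular": [[0, 0, 0], [0, 0, 0], [0, 0, 0], [0, 0, 0], [0, 0, 0]], "gripper": [1, 1, 1, 1, 1]}}

```text
clock: 10.38
position: [0.4273, -0.1527, 0.1063]
tool_rot: [-1.168, 1.276, -1.27]
contact_force: [0.9, 0.4, 0.6]
gripper_width: 0.0004
```

>>> {"method": "apply_moves", "body": {"delta_pos": [[0.0014, 0.014, 0.02], [0, 0, 0]], "angular": [[0, 0, 0], [0, 0, 0]], "gripper": [1, 1]}}

```text
clock: 10.62
position: [0.4299, -0.1388, 0.1279]
tool_rot: [-1.167, 1.271, -1.273]
contact_force: [-0.8, 0.9, -0.6]
gripper_width: 0.0003
```

```bash
python3 mark.py 3
```

```text
0 [217. 226.] [[125, 91, 77], [163, 89, 43], [152, 93, 67], [159, 92, 58]]
1 [215.3 223.2] [[166, 88, 44], [159, 92, 58], [158, 83, 42], [147, 81, 52]]
2 [212.4 221.3] [[127, 64, 29], [131, 69, 29], [133, 68, 28], [153, 80, 42]]
3 [208.7 220.5] [[104, 58, 29], [98, 56, 29], [99, 55, 31], [103, 61, 37]]
4 [204.6 220.9] [[106, 57, 31], [101, 53, 26], [127, 67, 35], [109, 58, 27]]
5 [200.7 222.4] [[120, 111, 103], [125, 121, 111], [135, 129, 120], [176, 173, 160]]
6 [197.4 225. ] [[117, 64, 40], [118, 63, 35], [131, 66, 25], [162, 79, 26]]
7 [195.1 228.2] [[110, 58, 28], [112, 62, 31], [112, 61, 35], [106, 76, 68]]
8 [194.2 231.7] [[97, 64, 48], [90, 63, 57], [98, 63, 46], [112, 61, 34]]
```

View pics/m3.png

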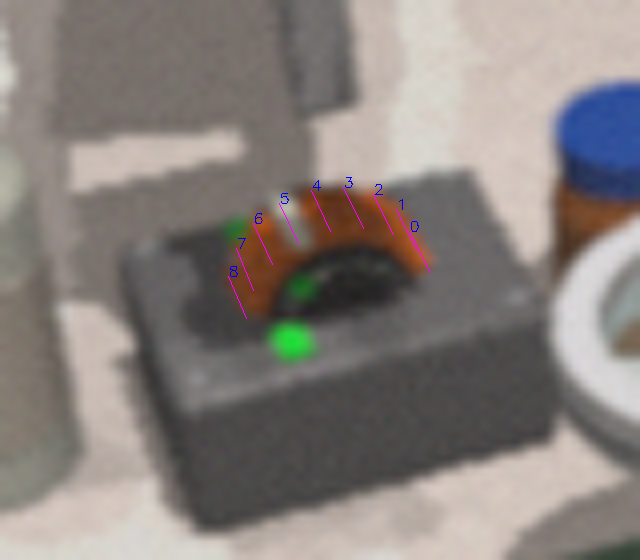

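The mark is at click 5. One last identical stroke, then straight up and clear.

>>> {"method": "apply_moves", "body": {"delta_pos": [[0, 0, -0.02], [0, 0, -0.0205], [-0.0007, -0.007, 0], [-0.0007, -0.007, 0], [0, 0, 0]], "angular": [[0, 0, 0], [0, 0, 0], [0, 0, 0], [0, 0, 0], [0, 0, 0]], "gripper": [1, 1, 1, 1, 1]}}

```text
clock: 11.3
position: [0.4279, -0.1537, 0.0863]
tool_rot: [-1.167, 1.274, -1.273]
contact_force: [-0.0, 0.1, 5.7]
gripper_width: 0.0005
```

>>> {"method": "apply_moves", "body": {"delta_pos": [[0, 0, 0.03], [0, 0.014, 0.03], [0, 0, 0.06], [0, 0, 0.04], [0, 0, 0]], "angular": [[0, 0, 0], [0, 0, 0], [0, 0, 0], [0, 0, 0], [0, 0, 0]], "gripper": [1, 1, 1, 1, 1]}}

```text
clock: 11.92
position: [0.4289, -0.1396, 0.2484]
tool_rot: [-1.165, 1.27, -1.275]
contact_force: [-0.3, 0.7, -0.8]
gripper_width: 0.0006
```

```bash
python3 mark.py 4; python3 red.py
python3 - <<'E'
from h import *
o=readout.get_obs(); print(o['clock'],o['position'],o['contact_force'])
im,d=cams.get_image('scene'); cv2.imwrite("pics/scene9.png",im[:,:,::-1])
a=np.load('scene0.npz')['im']; diff=np.abs(im.astype(int)-a).sum(2)
for n,(u,v) in dict(bottle=(160,235),jar=(245,222),cup=(366,185),refr=(137,320),tray=(265,275),blue=(306,203)).items(): print(n,np.median(diff[v-12:v+12,u-15:u+15]))
E
```

```text
0 [217. 226.] [[127, 94, 79], [163, 87, 43], [156, 94, 69], [169, 95, 51]]
1 [215.3 223.2] [[171, 89, 41], [169, 95, 51], [182, 93, 41], [167, 90, 56]]
2 [212.4 221.3] [[174, 84, 33], [187, 93, 37], [182, 87, 29], [181, 96, 47]]
3 [208.7 220.5] [[181, 93, 38], [179, 89, 29], [177, 89, 33], [174, 91, 43]]
4 [204.6 220.9] [[178, 88, 32], [183, 88, 32], [163, 83, 32], [143, 71, 31]]
5 [200.7 222.4] [[169, 86, 35], [174, 86, 30], [160, 81, 34], [155, 77, 30]]
6 [197.4 225. ] [[145, 139, 127], [165, 164, 152], [169, 167, 155], [162, 161, 149]]
7 [195.1 228.2] [[147, 77, 38], [151, 75, 29], [154, 79, 33], [128, 72, 47]]
8 [194.2 231.7] [[139, 89, 68], [125, 91, 77], [133, 78, 55], [152, 83, 46]]
scene 14 [0.63785874 0.16410006 0.16105496] [0.1621 0.1623 0.1624 0.163  0.1633 0.1634 0.1634 0.1642]
top 14 [0.63267425 0.16696374 0.16097442] [0.1609 0.1629 0.164  0.1643 0.1645 0.1649 0.165  0.1658]
12.075 [ 0.42771323 -0.13899461  0.24513223] [ 0.54221576 -0.24421586  0.25758071]
bottle 8.0
jar 23.0
cup 6.0
refr 7.0
tray 30.0
blue 10.0
```

View pics/m4.png

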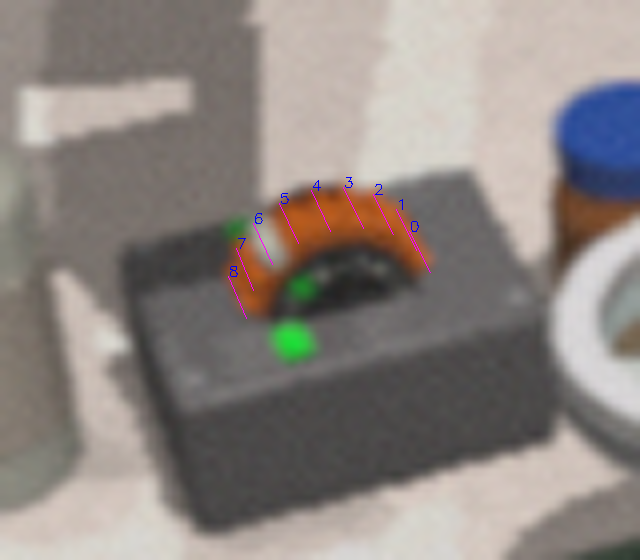

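View pics/scene9.png

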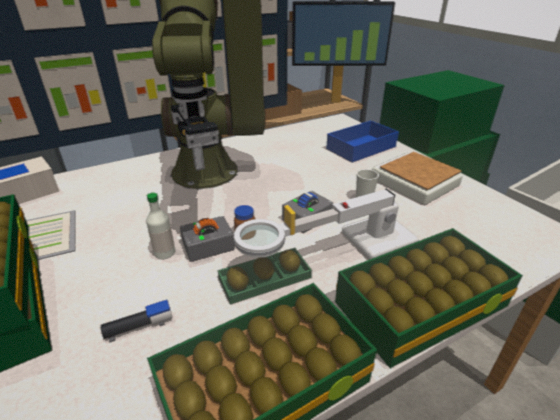

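The white mark is at click 6, by the green dot. The button is out, the arm is clear, and nothing on the bench has moved. The jar and tray pixels differ only because the lamp head and its shadow are now over them. I'm handing in.

```bash
python3 -c "
from bench import close_job
print(close_job())"
```

```text
the job is handed in; nothing more can be done
None
```

The lamp is ready and the job is handed in, at about 12.1 s of the 48 s allowed.

- **Boom:** I pushed the yellow tab out with shut fingers in small steps until the lock button popped. Both cameras put its top at z ≈ 0.163 m, about 7 mm above the tube, and it was still there after I let go and at the last check.
- **Orange dimmer:** It started at click 0, six short of the green dot. Six press-and-roll strokes moved it one click each. The last picture shows the white mark at click 6, by the green dot, with the fingers lifted clear.
- **Forces:** The readings at the end of each move stayed under 7 N.
- **Rest of the bench:** The bottle, cup, refractometer and blue dimmer matched the first picture. The jar and tray areas differed slightly, which I put down to the lamp head and its shadow now lying across them; I saw no sign that either had moved.

The top camera's view of the wheel was blocked by the arm while I rolled it, so the wheel setting was read from the scene camera only. No check failed.

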